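# Bring the grinding corner into service

### The arm

A 6-joint arm with a two-finger parallel gripper is mounted at the origin on the work surface. World frame = base frame: x ahead of the robot, y to its left, z up, the work surface at z = 0. Lengths are in m, angles in rad, forces in N, time in s.
With the tool pointing down it reaches from about 0.225 to 0.725 m from the base axis. Payload 3.1 kg.
Tool frame: the origin (TCP) lies between the finger pads; the fingertips stand 8 mm ahead of it and the grasp point (between the pads) lies 11 mm behind it; x points along the fingers, y is the direction in which the jaws open and shut, and the axes are right-handed (so a half turn about x gives the same grasp; the last joint's range is limited). The gripper opens to 85 mm and grips with 20 to 120 N. Pads are 22 mm wide; open, the fingers measure 114 mm over their backs; the gripper's body (76 mm by 85 mm) begins 54 mm behind the grasp point. The pads swing forward as they close: fully open they stand 13 mm farther back than shut.
Start: joints at [-1.286, 0.048, 0.099, 1.622, 0, 1.443], TCP at [0.211, -0.481, 0.239] pointing down, gripper open.
Joint ranges: [-2.91, 2.91], [-0.99, 1.94], [-1.21, 1.42], [-2.12, 2.29], [-1.49, 1.47], [-3.14, 3.14]. Speed limits (rad/s): [2.79, 2.79, 3.14, 3.14, 3.14, 3.14].

### API

Orientations are given as a unit quaternion [w, x, y, z].
In Python, from bench import bot, grab_frame, camera_model, ticket, spot_in, tip_of gives the robot as it stands.
- The arm moves only by the shell command python3 -m jog 'ROWS' [FORCE]. ROWS is JSON, a list of rows, each an object of numbers: "dx", "dy", "dz": the shift along the tool's x, y, z as a fraction of full scale; "wx", "wy", "wz": the turn, a rotation vector about the tool's x, y, z as a fraction of full scale; "fingers": the closure, from 0 (fully open) to 1 (shut). In form: [{"dx": .., "dy": .., "dz": .., "wx": .., "wy": .., "wz": .., "fingers": ..}, ...]. A call has 1 to 12 rows; each row is the pose to reach, as a shift and turn from the pose commanded when the call began, along the tool's axes at that moment, turning the shorter way round; what a row does not reach only later rows make up. Full scale, the value 1, is 1 m for a shift and 180 degrees for a turn. A row lasts 1/12 s, in which the tool goes at most 41.7 mm and 7.16 degrees, less where a joint would pass 70% of its speed; a pose out of reach is approached as far as the arm can. A call with a number of a shift or a turn outside -1 to 1 is refused whole. A call with a gripper value outside its range is refused whole. The fingers move at their own pace and stop on an object; FORCE is the grip in N (left out, the last holds). Time passes only in rows, so rows that repeat a pose let the fingers close. It gives the time, the measured TCP pose, the force and the opening at its end, in the units of the state.
- bot.sense(): the state, without advancing time (a new reading comes with each control period).
- grab_frame(name): name is "side" or "top" or "wrist"; returns the picture (384x512x3 uint8, red, green, blue); there is no depth.
- camera_model(name): a dict with "vfov" (degrees; the focal length in pixels is half the picture's height over the tangent of half this angle, whatever the lens; pixels are square), "cx", "cy" (the principal point, pixels), "k1" (the pictures are not rectified: a ray, as slopes to the right and down, at radius r is drawn at 1 + k1 r^2 times it, then the intrinsics apply), "R" (3x3) and "t" (3): a world point X has camera coordinates R X + t. Camera axes: x right, y down, z forward; pixel columns grow to the right and rows downward; lengths in m; the calibration is good to about 2 mm. A picture is of the moment at which its call begins: read the wrist's pose just before it. camera_model takes no time and is no camera call; for the wrist camera it gives the pose at the moment of the call.
- ticket.finish_job(): hands the job in, once; it reports no verdict.
Trained networks look in the newest picture that a camera, given by its name, has taken for a name from the list of things; names that differ only in an ending like _2 or _b are one class to them, and where a whole thing is asked for, a point or a joint stands for the part that bears it (a point fixed in the world has none). Each returns a list of dicts, best first, with "p" (0 to 1); they miss things now and then, are a little off and sometimes report something else, mostly with a low value. They report only what shows in the picture. A call takes as long as a camera call.
- spot_in(camera, query): "location" ([x, y, z] in m, in world coordinates, good to about 4 mm: the middle of the surface that is visible of it).
- tip_of(camera, query): "location" ([x, y, z] in m, in world coordinates, good to about 4 mm: a listed point, or the origin of a listed thing).
The state is a dict: "time_s": time; "qpos": joint angles; "joint_vel": joint speeds; "joint_efforts": joint torques, N m; "ee_pos": TCP position; "orientation": TCP orientation; "force": force on the tool from outside, world axes, zero at the start; "ft_torque": the same for the moment, N m; "width": finger opening in m.
Only numpy, scipy, OpenCV 4.12 (cv2) and the standard library are available. Lean on these libraries where they do the work, as an engineer would, in place of code of your own. Each camera call takes 0.05 s, during which the arm holds its last target. There are 200 camera calls.

### The job

Get the grinding corner ready for work: switch on the work lamp by pressing the raised half of the red rocker on its foot, then start the dust extractor, and only once the extractor is on start the bench grinder, pressing each machine's green button all the way in so that it stays. Use only your fingertips with an ordinary finger's push, without forcing the switches, and leave the lamp, the tools and everything else on the bench standing where they are; nothing is to be picked up.

Things in the scene. Friction and masses are not known exactly. Their poses are not given: they have to be found in the camera images.
- lamp: Work lamp standing loose on the bench, about 1.9 kg. Dark steel foot 150 (x) x 120 (y) x 24 mm, origin at the centre of its underside, z up. The rocker is on its -x half. A 14 mm thick neck rises at x = +55 mm and leans to +x, to a green shade up to 300 mm high at x = +90 to +190 mm.
- lamp_switch (a joint): Angle of the lamp's red rocker (rad): 0 off (the -x half with the white bar stands up), 0.32 on (the -x half pressed level, the other half standing up). Stays where it is left; needs about 3 N on the outer part of the raised half; a hard stop ends its travel. It starts at or very near 0.
- lamp_switch_on (a point): Where to press: on the top of the rocker's raised half, 15 mm from the hinge. In the lamp's frame x = -39, z = 43 mm when off; it sinks 5 mm, to z = 38 mm, when on. The rocker is 40 mm long (along x), 26 mm wide, hinge at x = -25 mm; the frame round it is 34 mm high.
- extractor: Bench dust extractor, fixed: grey steel box 200 (x) x 180 (y) mm, top at 150 mm, louvred sides, orange filter drawer towards -x. Origin on the bench under its centre, z up. Black switch box 62 x 112 x 30 mm on top at x = -45 mm: green and red 28 mm buttons, linked (green goes in 6 mm, red comes out). Behind it an outlet grid 14 mm high and a jar.
- extractor_start (a joint): How far the extractor's green button is in (m): 0 out (off), 0.006 fully in (on). Takes about 4 N all the way, then a hard stop; stays where it is left.
- extractor_start_top (a point): Centre of the top face of the extractor's green button, which is the one on the +y side of its switch (25 mm from the switch's middle; the red one 25 mm to the -y side). At the start it is 189 mm above the bench, 9 mm proud of the switch box; fully in it is 3 mm proud. It presses straight down.
- grinder: Bench grinder, fixed: blue motor 104 mm across, axis along y and 115 mm high; two 125 mm wheels, 250 mm over all, 220 mm high. Origin on the bench under the motor's middle, z up. Black switch box 62 x 112 mm, top 72 mm high, at x = -115 mm: green and red 28 mm buttons, linked (green goes in, red comes out). Tool rests reach x = -103 mm beyond y = +-79 mm, 111 mm high.
- grinder_start (a joint): How far the grinder's green button is in (m): 0 out (off), 0.006 fully in (on). Takes about 4 N all the way, then a hard stop; stays where it is left.
- grinder_start_top (a point): Centre of the top face of the grinder's green button, which is the one on the +y side of its switch (25 mm from the switch's middle; the red one 25 mm to the -y side). At the start it is 81 mm above the bench, 9 mm proud of the switch box; fully in it is 3 mm proud. It presses straight down.
- trowel: Loose bystander: steel trowel with wooden handle, 315 mm long along x, 26 mm high, lying on the bench before the grinder; origin near its balance point, on the bench.
- screwdriver: Loose bystander: screwdriver lying on the bench, along its x.
- wrench: Loose bystander: wrench lying on the bench, along its x.
- jar: Loose bystander: glass jar with steel cap, 52 mm across, 70 mm high, on top of the extractor; origin at the centre of its underside.
- spray_can: Loose bystander: red spray can, 64 mm across, 190 mm high, at the back; origin at the centre of its underside.
- spare_wheel: Loose bystander: spare grinding wheel, 125 mm across, 20 mm high, lying at the back.
- oil_stone: Loose bystander: grey oil stone 100 (x) x 25 x 20 mm, lying beside the grinder at its -y side.

How it is judged:
By the outcome, as a careful person would: the job done as asked, in the order asked, and still so for the second after the job is handed in, with the robot touching nothing.
It also fails if it takes over 58 s, if anything falls off the work surface, if the arm or the gripper's body presses on something with over 40 N, if the wrist force passes 120 N, or if a joint passes its speed limit or range.

## Working session

There is one attempt and no reset: what is moved stays moved. The work goes in short steps, Python scripts to look and compute and a shell command to move; the robot and the scene stay as the last step left them, time stands still between calls to the robot, and variables do not carry over. Pictures are saved under pics/ and viewed, about 8 in all and at most 12, crops included, and the job is handed in when it is done.

```bash
mkdir -p pics; ls; python3 - <<'E'
from bench import *
import cv2,numpy as np
s=bot.sense();print({k:np.round(v,3).tolist() for k,v in s.items()})
ims=[grab_frame(n) for n in("side","top")]
cv2.imwrite("pics/a.png",cv2.resize(np.vstack(ims)[:,:,::-1],None,fx=.78,fy=.78))
cv2.imwrite("pics/side.png",ims[0][:,:,::-1]);cv2.imwrite("pics/top.png",ims[1][:,:,::-1])
for q in["lamp_switch_on","extractor_start_top","grinder_start_top","lamp","extractor","grinder","trowel","jar"]:
  for c in("side","top"):
    print(q,c,[(np.round(d["location"],3).tolist(),round(d["p"],2)) for d in tip_of(c,q)[:2]])
E
```

```text
pics
{'time_s': 0.0, 'qpos': [-1.286, 0.049, 0.098, 1.622, -0.0, 1.443], 'joint_vel': [-0.0, 0.0, 0.001, -0.001, -0.001, -0.001], 'joint_efforts': [0.001, -33.878, 32.001, 0.02, -0.0, 0.0], 'ee_pos': [0.21, -0.48, 0.238], 'orientation': [-0.144, -0.692, -0.146, 0.692], 'force': [0.888, 0.307, 0.458], 'ft_torque': [0.01, -0.054, -0.004], 'width': 0.086}
lamp_switch_on side []
lamp_switch_on top [([0.472, -0.356, 0.042], 0.41)]
extractor_start_top side [([0.507, -0.351, -0.003], 0.67), ([0.478, 0.366, 0.185], 0.38)]
extractor_start_top top [([0.474, 0.365, 0.188], 0.55)]
grinder_start_top side [([0.542, -0.017, 0.078], 0.59)]
grinder_start_top top [([0.549, -0.01, 0.084], 0.54)]
lamp side [([0.509, -0.352, -0.003], 0.83), ([0.753, 0.237, 0.002], 0.17)]
lamp top [([0.511, -0.346, 0.003], 0.64), ([0.475, 0.37, 0.183], 0.63)]
extractor side [([0.524, 0.341, -0.0], 0.68), ([0.547, -0.013, 0.076], 0.58)]
extractor top [([0.525, 0.341, 0.003], 0.89)]
grinder side [([0.666, -0.028, -0.0], 0.58)]
grinder top [([0.666, -0.032, -0.002], 0.77), ([0.263, 0.354, 0.004], 0.52)]
trowel side []
trowel top [([0.374, 0.003, 0.002], 0.81), ([0.748, 0.237, 0.001], 0.25)]
jar side [([0.574, 0.379, 0.145], 0.67)]
jar top [([0.572, 0.378, 0.151], 0.9)]
```

View pics/a.png

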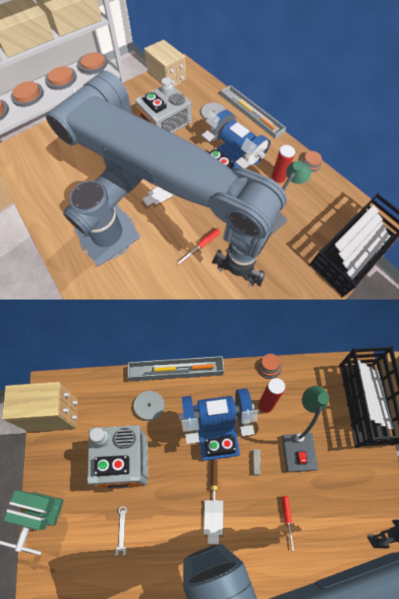

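```bash
cat >h.py <<'E'
from bench import *
import cv2,numpy as np
def K(m):
    f=192/np.tan(np.radians(m["vfov"])/2); return np.array([[f,0,m["cx"]],[0,f,m["cy"]],[0,0,1.]])
def ray(m,uv,z):
    n=cv2.undistortPoints(np.array([[uv]],float),K(m),np.array([m["k1"],0,0,0,0.]))[0,0]
    R,t=np.array(m["R"]),np.array(m["t"]); c=-R.T@t; d=R.T@np.array([*n,1]); return c+d*(z-c[2])/d[2]
def blobs(im,col,amin=15):
    i=im.astype(int); r,g,b=i[...,0],i[...,1],i[...,2]
    m=(g>1.5*r)&(g>1.25*b)&(g>90) if col=="g" else (r>2.2*g)&(r>2.2*b)&(r>120)
    n,_,st,ce=cv2.connectedComponentsWithStats(m.astype(np.uint8))
    return [(ce[k],st[k]) for k in range(1,n) if st[k][4]>=amin]
E
python3 - <<'E'
from h import *
im=cv2.imread("pics/top.png")[:,:,::-1]; m=camera_model("top")
for col in"gr":
  for c,s in blobs(im,col):
    print(col,c.round(1),s.tolist(),*[ray(m,c,z).round(4)[:2] for z in(.036,.081,.189)])
a=cv2.resize(im[120:260,340:430],None,fx=4,fy=4,interpolation=2)
b=cv2.resize(im[120:260,80:320],None,fx=2,fy=2,interpolation=2);b=np.vstack([b,np.zeros_like(b)])
cv2.imwrite("pics/b.png",np.hstack([a,b])[...,::-1][:,:800])
E
```

```text
g [414.  126.1] [407, 119, 14, 15, 107] [ 0.7225 -0.4712] [ 0.7045 -0.4499] [ 0.6613 -0.3988]
g [273.9 186.5] [270, 183, 9, 8, 58] [ 0.5566 -0.0128] [ 0.5454 -0.0103] [ 0.5186 -0.0044]
g [131.  211.7] [126, 207, 11, 10, 84] [0.5087 0.4198] [0.4994 0.4045] [0.4773 0.3678]
g [ 40.2 256.5] [16, 245, 49, 25, 578] [0.3931 0.6871] [0.3886 0.6608] [0.3779 0.5978]
g [ 68.2 271.8] [59, 254, 20, 35, 250] [0.3436 0.6019] [0.3411 0.5791] [0.3353 0.5245]
g [ 30.2 284.9] [6, 274, 53, 21, 310] [0.3132 0.7118] [0.312  0.6845] [0.3091 0.6191]
r [357.2 124.2] [353, 120, 9, 13, 22] [ 0.7409 -0.2916] [ 0.7221 -0.2777] [ 0.6771 -0.2443]
r [290.8 184.3] [288, 181, 7, 8, 45] [ 0.5599 -0.0647] [ 0.5486 -0.0601] [ 0.5214 -0.0491]
r [387.6 201.6] [383, 195, 11, 15, 116] [ 0.4861 -0.3511] [ 0.4778 -0.3347] [ 0.4579 -0.2955]
r [150.8 210.8] [147, 207, 9, 9, 65] [0.5072 0.3604] [0.4981 0.3475] [0.4761 0.3167]
r [367.6 268.8] [362, 252, 12, 34, 260] [ 0.2931 -0.2644] [ 0.2928 -0.2517] [ 0.2919 -0.221 ]
```

View pics/b.png

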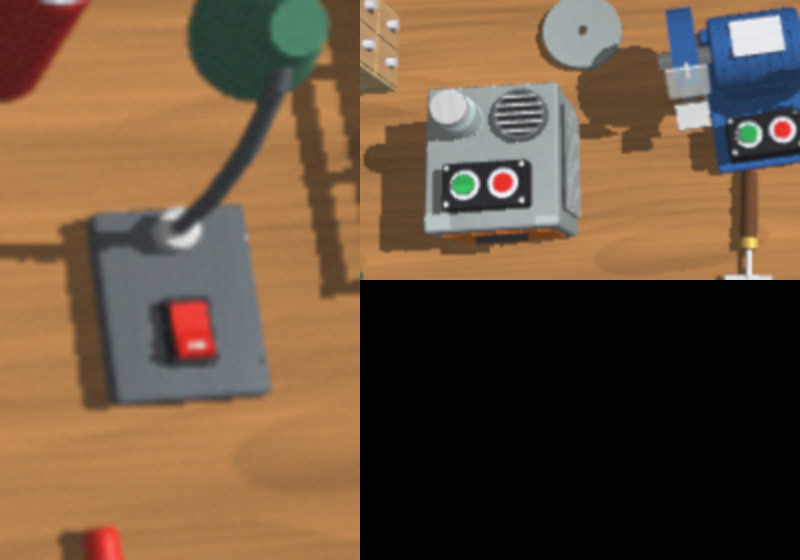

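```bash
python3 - <<'E'
from h import *
m=camera_model("top")
for p in[(113,400),(92,217),(243,207),(268,388)]: print(ray(m,(340+p[0]/4,120+p[1]/4),.024).round(4))
print("bar",ray(m,(340+197/4,120+345/4),.044).round(4))
E
```

```text
[ 0.4363 -0.2888  0.024 ]
[ 0.5794 -0.2918  0.024 ]
[ 0.5794 -0.4103  0.024 ]
[ 0.4371 -0.4073  0.024 ]
bar [ 0.4703 -0.351   0.044 ]
```

```bash
cat >>h.py <<'E'
from scipy.spatial.transform import Rotation as Ro
def plan(x,y,z,yaw=0.):
    """shift/turn fractions for tool down, tool y along world y turned by yaw (or its opposite)"""
    s=bot.sense(); p=np.array(s["ee_pos"]); R=Ro.from_quat(np.array(s["orientation"])[[1,2,3,0]])
    print("t",round(s["time_s"],2),"p",p.round(4),"F",np.round(s["force"],1),"w",round(s["width"],4)); print(R.as_matrix().round(3).tolist())
    print("shift",R.inv().apply(np.array([x,y,z])-p).round(4))
    for sg in(1,-1):
        Y=np.array([-np.sin(yaw),np.cos(yaw),0])*sg; X=np.array([0,0,-1.])
        T=Ro.from_matrix(np.c_[X,Y,np.cross(X,Y)]); print("turn",((R.inv()*T).as_rotvec()/np.pi).round(4))
E
python3 -c "
from h import *
plan(.468,-.351,.12)"
```

```text
t 0.9 p [ 0.2106 -0.4809  0.2394] F [ 0.6  0.8 -0.3] w 0.085
[[0.0, 0.401, -0.916], [-0.0, -0.916, -0.401], [-1.0, 0.0, -0.0]]
shift [ 0.1194 -0.0158 -0.2879]
turn [-0.8686  0.     -0.    ]
turn [ 0.1314 -0.     -0.    ]
```

```bash
python3 -m jog '[{"dx":0.10,"dy":-0.0158,"dz":-0.2879,"wx":0.1314,"fingers":1},{"dx":0.10,"dy":-0.0158,"dz":-0.2879,"wx":0.1314,"fingers":1},{"dx":0.10,"dy":-0.0158,"dz":-0.2879,"wx":0.1314,"fingers":1},{"dx":0.10,"dy":-0.0158,"dz":-0.2879,"wx":0.1314,"fingers":1},{"dx":0.10,"dy":-0.0158,"dz":-0.2879,"wx":0.1314,"fingers":1},{"dx":0.10,"dy":-0.0158,"dz":-0.2879,"wx":0.1314,"fingers":1},{"dx":0.10,"dy":-0.0158,"dz":-0.2879,"wx":0.1314,"fingers":1},{"dx":0.10,"dy":-0.0158,"dz":-0.2879,"wx":0.1314,"fingers":1},{"dx":0.10,"dy":-0.0158,"dz":-0.2879,"wx":0.1314,"fingers":1},{"dx":0.10,"dy":-0.0158,"dz":-0.2879,"wx":0.1314,"fingers":1},{"dx":0.10,"dy":-0.0158,"dz":-0.2879,"wx":0.1314,"fingers":1},{"dx":0.10,"dy":-0.0158,"dz":-0.2879,"wx":0.1314,"fingers":1}]' 20
python3 - <<'E'
from h import *
plan(.468,-.351,.06)
im=grab_frame("wrist"); m=camera_model("wrist")
cv2.imwrite("pics/c.png",im[...,::-1])
for c,s in blobs(im,"r"): print(c.round(1),s.tolist(),ray(m,c,.04).round(4))
print([(np.round(d["location"],3).tolist(),round(d["p"],2)) for d in tip_of("wrist","lamp_switch_on")])
# where the fingertip appears
R,t=np.array(m["R"]),np.array(m["t"]); p=np.array(bot.sense()["ee_pos"])-[0,0,.008]
print("tip px",cv2.projectPoints(p[None],cv2.Rodrigues(R)[0],t,K(m),np.array([m["k1"],0,0,0,0.]))[0].round(1))
E
```

```text
t 0.9 p [ 0.2106 -0.4809  0.2394] F [ 0.6  0.8 -0.3] w 0.085
[[0.0, 0.401, -0.916], [-0.0, -0.916, -0.401], [-1.0, 0.0, -0.0]]
shift [ 0.1794 -0.0158 -0.2879]
turn [-0.8686  0.     -0.    ]
turn [ 0.1314 -0.     -0.    ]
[116.6  36. ] [98, 0, 40, 77, 1771] [ 0.29   -0.2821  0.04  ]
[]
tip px [[[253.8 246.5]]]invalid input at $[0]: expected keys dx, dy, dz, wx, wy, wz, fingers
```

View pics/c.png

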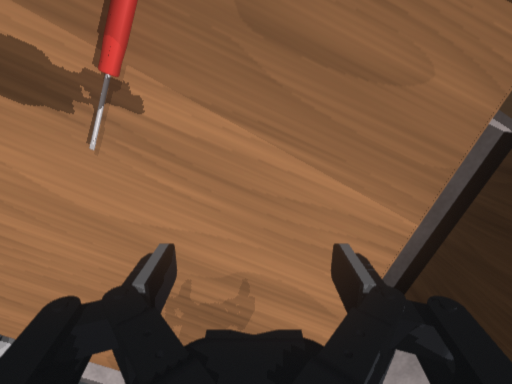

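The picture was taken before any motion (call refused, all keys are needed); it shows only the screwdriver (110,40) and the open fingers. Repeating the move with complete rows.

```bash
python3 -m jog '[{"dx":0.10,"dy":-0.0158,"dz":-0.2879,"wx":0.1314,"wy":0,"wz":0,"fingers":1},{"dx":0.10,"dy":-0.0158,"dz":-0.2879,"wx":0.1314,"wy":0,"wz":0,"fingers":1},{"dx":0.10,"dy":-0.0158,"dz":-0.2879,"wx":0.1314,"wy":0,"wz":0,"fingers":1},{"dx":0.10,"dy":-0.0158,"dz":-0.2879,"wx":0.1314,"wy":0,"wz":0,"fingers":1},{"dx":0.10,"dy":-0.0158,"dz":-0.2879,"wx":0.1314,"wy":0,"wz":0,"fingers":1},{"dx":0.10,"dy":-0.0158,"dz":-0.2879,"wx":0.1314,"wy":0,"wz":0,"fingers":1},{"dx":0.10,"dy":-0.0158,"dz":-0.2879,"wx":0.1314,"wy":0,"wz":0,"fingers":1},{"dx":0.10,"dy":-0.0158,"dz":-0.2879,"wx":0.1314,"wy":0,"wz":0,"fingers":1},{"dx":0.10,"dy":-0.0158,"dz":-0.2879,"wx":0.1314,"wy":0,"wz":0,"fingers":1},{"dx":0.10,"dy":-0.0158,"dz":-0.2879,"wx":0.1314,"wy":0,"wz":0,"fingers":1},{"dx":0.10,"dy":-0.0158,"dz":-0.2879,"wx":0.1314,"wy":0,"wz":0,"fingers":1},{"dx":0.10,"dy":-0.0158,"dz":-0.2879,"wx":0.1314,"wy":0,"wz":0,"fingers":1}]' 20
cat >look.py <<'E'
from h import *
import sys
a=sys.argv; plan(*map(float,a[1:4]))
im=grab_frame("wrist"); m=camera_model("wrist"); cv2.imwrite(a[6],im[...,::-1])
for c,s in blobs(im,a[4]): print(c.round(1),s.tolist(),ray(m,c,float(a[5])).round(4))
print([(np.round(d["location"],3).tolist(),round(d["p"],2)) for d in tip_of("wrist",a[7])])
R,t=np.array(m["R"]),np.array(m["t"]); p=np.array(bot.sense()["ee_pos"])-[0,0,.008]
print("tip px",cv2.projectPoints(p[None],cv2.Rodrigues(R)[0],t,K(m),np.array([m["k1"],0,0,0,0.]))[0].round(1))
E
python3 look.py .468 -.351 .06 r .039 pics/d.png lamp_switch_on
```

```text
time_s: 2.0
ee_pos: [0.4674, -0.3519, 0.1401]
orientation: [-0.0, 0.707, -0.001, -0.707]
force: [0.5, 0.6, 0.5]
width: -0.0001
t 2.0 p [ 0.4674 -0.3519  0.1401] F [0.5 0.6 0.5] w -0.0001
[[0.001, -0.001, -1.0], [-0.001, -1.0, 0.001], [-1.0, 0.001, -0.001]]
shift [ 0.0801 -0.001  -0.0006]
turn [ 9.995e-01 -5.000e-04  3.000e-04]
turn [-0.0005 -0.0002 -0.0003]
[251.  175.1] [237, 154, 29, 45, 1234] [ 0.4875 -0.3494  0.039 ]
[175.7 316.7] [174, 314, 4, 6, 19] [ 0.3296 -0.2669  0.039 ]
[([0.473, -0.351, 0.04], 0.66)]
tip px [[[254.4 246.4]]]
```

View pics/d.png

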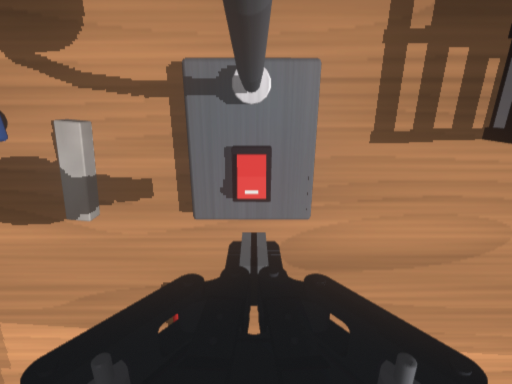

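The view shows the rocker at about (251,175), white bar at (251,192), directly ahead of the shut tips; it agrees with the top-camera estimate within 3 mm.

```bash
python3 -m jog '[{"dx":0.04,"dy":-0.002,"dz":-0.0026,"wx":0,"wy":0,"wz":0,"fingers":1},{"dx":0.07,"dy":-0.002,"dz":-0.0026,"wx":0,"wy":0,"wz":0,"fingers":1},{"dx":0.083,"dy":-0.002,"dz":-0.0026,"wx":0,"wy":0,"wz":0,"fingers":1},{"dx":0.083,"dy":-0.002,"dz":-0.0026,"wx":0,"wy":0,"wz":0,"fingers":1},{"dx":0.083,"dy":-0.002,"dz":-0.0026,"wx":0,"wy":0,"wz":0,"fingers":1}]'
python3 -m jog '[{"dx":0.002,"dy":0,"dz":0,"wx":0,"wy":0,"wz":0,"fingers":1},{"dx":0.004,"dy":0,"dz":0,"wx":0,"wy":0,"wz":0,"fingers":1},{"dx":0.006,"dy":0,"dz":0,"wx":0,"wy":0,"wz":0,"fingers":1},{"dx":0.007,"dy":0,"dz":0,"wx":0,"wy":0,"wz":0,"fingers":1},{"dx":0.007,"dy":0,"dz":0,"wx":0,"wy":0,"wz":0,"fingers":1}]'
```

```text
time_s: 2.52
ee_pos: [0.4695, -0.3492, 0.056]
orientation: [0.001, -0.707, 0.0, 0.707]
force: [0.1, -0.3, 0.8]
width: -0.0002
time_s: 2.93
ee_pos: [0.4711, -0.3495, 0.0502]
orientation: [0.001, 0.708, -0.001, -0.707]
force: [0.2, -0.7, 1.4]
width: -0.0002
```

```bash
python3 -m jog '[{"dx":0.001,"dy":0,"dz":0,"wx":0,"wy":0,"wz":0,"fingers":1},{"dx":0.002,"dy":0,"dz":0,"wx":0,"wy":0,"wz":0,"fingers":1},{"dx":0.002,"dy":0,"dz":0,"wx":0,"wy":0,"wz":0,"fingers":1}]'
python3 -m jog '[{"dx":0.001,"dy":0,"dz":0,"wx":0,"wy":0,"wz":0,"fingers":1},{"dx":0.002,"dy":0,"dz":0,"wx":0,"wy":0,"wz":0,"fingers":1},{"dx":0.002,"dy":0,"dz":0,"wx":0,"wy":0,"wz":0,"fingers":1}]'
```

```text
time_s: 3.18
ee_pos: [0.4708, -0.3495, 0.0477]
orientation: [0.0, 0.707, -0.001, -0.707]
force: [-0.7, -1.8, 2.2]
width: -0.0003
time_s: 3.43
ee_pos: [0.4707, -0.3495, 0.046]
orientation: [0.0, 0.707, -0.001, -0.707]
force: [-1.5, -1.0, 4.6]
width: -0.0002
```

```bash
python3 -m jog '[{"dx":0.0005,"dy":0,"dz":0,"wx":0,"wy":0,"wz":0,"fingers":1},{"dx":0.001,"dy":0,"dz":0,"wx":0,"wy":0,"wz":0,"fingers":1},{"dx":0.001,"dy":0,"dz":0,"wx":0,"wy":0,"wz":0,"fingers":1}]'
python3 -m jog '[{"dx":0.0005,"dy":0,"dz":0,"wx":0,"wy":0,"wz":0,"fingers":1},{"dx":0.001,"dy":0,"dz":0,"wx":0,"wy":0,"wz":0,"fingers":1},{"dx":0.001,"dy":0,"dz":0,"wx":0,"wy":0,"wz":0,"fingers":1}]'
```

```text
time_s: 3.68
ee_pos: [0.4707, -0.3496, 0.046]
orientation: [0.0, 0.707, -0.001, -0.707]
force: [-1.6, -0.1, 8.5]
width: -0.0002
time_s: 3.93
ee_pos: [0.4708, -0.3496, 0.0459]
orientation: [0.001, 0.707, -0.001, -0.707]
force: [-3.7, 1.0, 12.0]
width: 0.0002
```

```bash
python3 -m jog '[{"dx":-0.01,"dy":0,"dz":0,"wx":0,"wy":0,"wz":0,"fingers":1},{"dx":-0.04,"dy":0,"dz":0,"wx":0,"wy":0,"wz":0,"fingers":1},{"dx":-0.08,"dy":0,"dz":0,"wx":0,"wy":0,"wz":0,"fingers":1},{"dx":-0.1,"dy":0,"dz":0,"wx":0,"wy":0,"wz":0,"fingers":1},{"dx":-0.1,"dy":0,"dz":0,"wx":0,"wy":0,"wz":0,"fingers":1}]'
python3 look.py .475 .20 .27 r .039 pics/e.png lamp_switch_on
python3 -c "
import cv2;cv2.imwrite('pics/e2.png',cv2.resize(cv2.imread('pics/e.png')[40:240,170:340],None,fx=3,fy=3))"
```

```text
time_s: 4.35
ee_pos: [0.4734, -0.3508, 0.1497]
orientation: [0.002, 0.71, -0.002, -0.704]
force: [0.1, 0.7, 1.3]
width: 0.0003
t 4.35 p [ 0.4734 -0.3508  0.1497] F [0.1 0.7 1.3] w 0.0003
[[0.008, 0.0, -1.0], [-0.006, -1.0, -0.0], [-1.0, 0.006, -0.008]]
shift [-0.1237 -0.55   -0.0028]
turn [-0.9999  0.0031 -0.0041]
turn [ 0.0001 -0.0026 -0.002 ]
[251.9 178.6] [238, 158, 29, 44, 1135] [ 0.488  -0.3483  0.039 ]
[([0.469, -0.351, 0.039], 0.88)]
tip px [[[252.8 246. ]]]
```

View pics/e2.png

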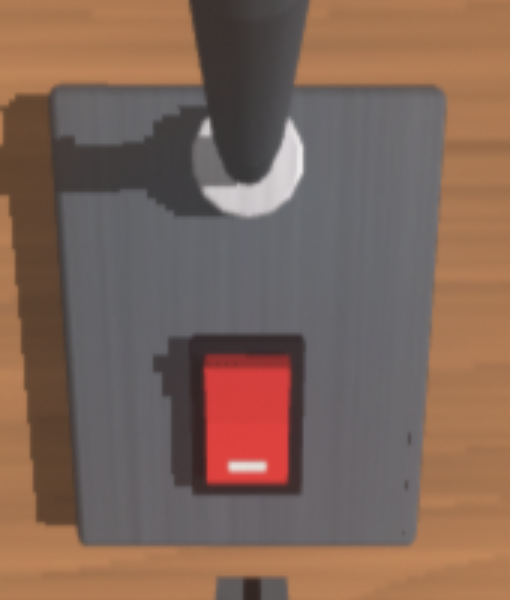

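The rocker (crop (245,415)) now has its -x half with the bar level and the far half raised with a visible dark end: lamp is on, foot unmoved.

```bash
python3 -m jog '[{"dx":-0.04,"dy":0,"dz":0,"wx":0,"wy":0,"wz":0,"fingers":1},{"dx":-0.08,"dy":0,"dz":0,"wx":0,"wy":0,"wz":0,"fingers":1},{"dx":-0.12,"dy":0,"dz":0,"wx":0,"wy":0,"wz":0,"fingers":1},{"dx":-0.13,"dy":-0.04,"dz":0,"wx":0,"wy":0,"wz":0,"fingers":1},{"dx":-0.13,"dy":-0.08,"dz":0,"wx":0,"wy":0,"wz":0,"fingers":1},{"dx":-0.13,"dy":-0.12,"dz":0,"wx":0,"wy":0,"wz":0,"fingers":1},{"dx":-0.13,"dy":-0.16,"dz":0,"wx":0,"wy":0,"wz":0,"fingers":1},{"dx":-0.13,"dy":-0.20,"dz":0,"wx":0,"wy":0,"wz":0,"fingers":1},{"dx":-0.13,"dy":-0.24,"dz":0,"wx":0,"wy":0,"wz":0,"fingers":1},{"dx":-0.13,"dy":-0.28,"dz":0,"wx":0,"wy":0,"wz":0,"fingers":1},{"dx":-0.13,"dy":-0.32,"dz":0,"wx":0,"wy":0,"wz":0,"fingers":1},{"dx":-0.13,"dy":-0.36,"dz":0,"wx":0,"wy":0,"wz":0,"fingers":1}]'
python3 -m jog '[{"dx":0,"dy":-0.04,"dz":0,"wx":0,"wy":0,"wz":0,"fingers":1},{"dx":0,"dy":-0.08,"dz":0,"wx":0,"wy":0,"wz":0,"fingers":1},{"dx":0,"dy":-0.12,"dz":0,"wx":0,"wy":0,"wz":0,"fingers":1},{"dx":0,"dy":-0.16,"dz":0,"wx":0,"wy":0,"wz":0,"fingers":1},{"dx":0,"dy":-0.2,"dz":0,"wx":0,"wy":0,"wz":0,"fingers":1},{"dx":0,"dy":-0.24,"dz":0,"wx":0,"wy":0,"wz":0,"fingers":1},{"dx":0,"dy":-0.28,"dz":0,"wx":0,"wy":0,"wz":0,"fingers":1},{"dx":0,"dy":-0.32,"dz":0,"wx":0,"wy":0,"wz":0,"fingers":1},{"dx":0,"dy":-0.35,"dz":0,"wx":0,"wy":0,"wz":0,"fingers":1},{"dx":0,"dy":-0.356,"dz":0,"wx":0,"wy":0,"wz":0,"fingers":1},{"dx":0,"dy":-0.356,"dz":0,"wx":0,"wy":0,"wz":0,"fingers":1},{"dx":0,"dy":-0.356,"dz":0,"wx":0,"wy":0,"wz":0,"fingers":1}]'
python3 look.py .477 .366 .21 g .189 pics/f.png extractor_start_top
```

```text
time_s: 5.45
ee_pos: [0.4692, 0.0133, 0.2707]
orientation: [0.0, -0.706, -0.0, 0.709]
force: [1.6, -0.8, -1.0]
width: -0.0
time_s: 6.45
ee_pos: [0.4814, 0.1042, 0.2735]
orientation: [-0.008, -0.706, -0.032, 0.707]
force: [-0.6, -0.4, -0.7]
width: -0.0
t 6.45 p [0.4814 0.1042 0.2735] F [-0.6 -0.4 -0.7] w -0.0
[[-0.003, 0.056, -0.998], [0.034, -0.998, -0.056], [-0.999, -0.035, 0.001]]
shift [ 0.0724 -0.2593 -0.0103]
turn [-9.82e-01 -1.69e-02  8.00e-04]
turn [0.0178 0.0005 0.011 ]
[360.9 123.1] [350, 112, 23, 23, 413] [0.5527 0.0278 0.189 ]
[]
tip px [[[254.7 246.6]]]
```

View pics/f.png

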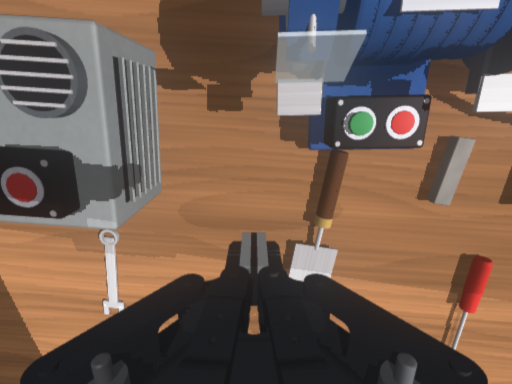

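```bash
python3 -c "
from h import *
s=bot.sense();print(np.round(s['qpos'],3),np.round(s['joint_efforts'],1))"
```

```text
[ 0.055 -0.028  0.09   1.69   0.035  3.141] [ -0.1 -30.6  31.8  -0.    0.1   0. ]
```

The view shows the extractor at left, the grinder switch at (380,122), and that the arm stopped at y≈0.10: joint 6 sits at its limit. I'll turn the tool back about 54° for the extractor.

```bash
python3 -m jog '[{"dx":0,"dy":0,"dz":0,"wx":-0.04,"wy":0,"wz":0,"fingers":1},{"dx":0,"dy":0,"dz":0,"wx":-0.08,"wy":0,"wz":0,"fingers":1},{"dx":0,"dy":0,"dz":0,"wx":-0.12,"wy":0,"wz":0,"fingers":1},{"dx":0,"dy":0,"dz":0,"wx":-0.15,"wy":0,"wz":0,"fingers":1},{"dx":0,"dy":0,"dz":0,"wx":-0.19,"wy":0,"wz":0,"fingers":1},{"dx":0,"dy":0,"dz":0,"wx":-0.23,"wy":0,"wz":0,"fingers":1},{"dx":0,"dy":0,"dz":0,"wx":-0.27,"wy":0,"wz":0,"fingers":1},{"dx":0,"dy":0,"dz":0,"wx":-0.3,"wy":0,"wz":0,"fingers":1},{"dx":0,"dy":0,"dz":0,"wx":-0.3,"wy":0,"wz":0,"fingers":1},{"dx":0,"dy":0,"dz":0,"wx":-0.3,"wy":0,"wz":0,"fingers":1}]'
python3 -c "
from h import *
plan(.477,.366,.27,-0.94)
s=bot.sense();print(np.round(s['qpos'],3))"
```

```text
time_s: 7.38
ee_pos: [0.4812, 0.1045, 0.2734]
orientation: [0.327, 0.626, 0.349, -0.616]
force: [-0.9, -0.9, -0.4]
width: 0.0001
t 7.38 p [0.4812 0.1045 0.2734] F [-0.9 -0.9 -0.4] w 0.0001
[[-0.003, 0.84, -0.543], [0.034, -0.543, -0.839], [-0.999, -0.021, -0.027]]
shift [ 0.0124 -0.1454 -0.2171]
turn [-0.3835 -0.0117  0.0006]
turn [0.6164 0.0007 0.0129]
[ 0.056 -0.028  0.09   1.69   0.035  2.201]
```

```bash
python3 -m jog '[{"dx":0.0124,"dy":-0.1454,"dz":-0.2171,"wx":0,"wy":-0.0086,"wz":0.0067,"fingers":1},{"dx":0.0124,"dy":-0.1454,"dz":-0.2171,"wx":0,"wy":-0.0086,"wz":0.0067,"fingers":1},{"dx":0.0124,"dy":-0.1454,"dz":-0.2171,"wx":0,"wy":-0.0086,"wz":0.0067,"fingers":1},{"dx":0.0124,"dy":-0.1454,"dz":-0.2171,"wx":0,"wy":-0.0086,"wz":0.0067,"fingers":1},{"dx":0.0124,"dy":-0.1454,"dz":-0.2171,"wx":0,"wy":-0.0086,"wz":0.0067,"fingers":1},{"dx":0.0124,"dy":-0.1454,"dz":-0.2171,"wx":0,"wy":-0.0086,"wz":0.0067,"fingers":1},{"dx":0.0124,"dy":-0.1454,"dz":-0.2171,"wx":0,"wy":-0.0086,"wz":0.0067,"fingers":1},{"dx":0.0124,"dy":-0.1454,"dz":-0.2171,"wx":0,"wy":-0.0086,"wz":0.0067,"fingers":1},{"dx":0.0124,"dy":-0.1454,"dz":-0.2171,"wx":0,"wy":-0.0086,"wz":0.0067,"fingers":1},{"dx":0.0124,"dy":-0.1454,"dz":-0.2171,"wx":0,"wy":-0.0086,"wz":0.0067,"fingers":1}]'
python3 look.py .477 .366 .21 g .189 pics/g.png extractor_start_top; python3 -c "
from h import *
m=camera_model('wrist')
for c,s in blobs(cv2.imread('pics/g.png')[...,::-1],'r'): print('red',c,ray(m,c,.183).round(4))"
```

```text
time_s: 8.22
ee_pos: [0.4766, 0.3649, 0.2701]
orientation: [-0.338, -0.621, -0.338, 0.621]
force: [-0.1, 0.1, 0.8]
width: -0.0002
t 8.22 p [0.4766 0.3649 0.2701] F [-0.1  0.1  0.8] w -0.0002
[[0.0, 0.84, -0.542], [-0.001, -0.542, -0.84], [-1.0, 0.0, 0.0]]
shift [ 0.0601 -0.0003 -0.0012]
turn [-6.825e-01  2.000e-04  0.000e+00]
turn [ 3.175e-01  0.000e+00 -2.000e-04]
[253.3 198.2] [238, 184, 31, 30, 733] [0.4796 0.3687 0.189 ]
[([0.483, 0.369, 0.19], 0.94)]
tip px [[[253.2 246.6]]]
red [283.71276596 238.70425532] [0.4806 0.3185 0.183 ]
```

View pics/g.png

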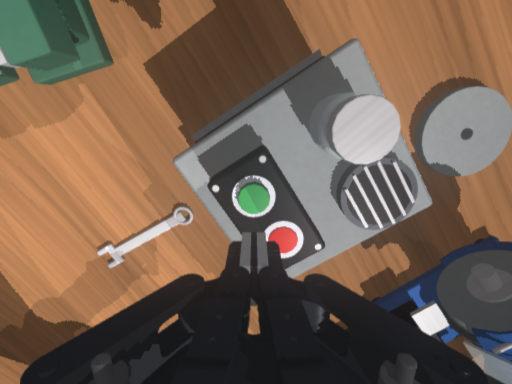

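Green button at (253,198), unobstructed and along the tool's axis; the red one at (284,239). The wrist and top estimates agree within 3 mm.

```bash
python3 -m jog '[{"dx":0.035,"dy":0,"dz":-0.0025,"wx":0,"wy":0,"wz":0,"fingers":1},{"dx":0.06,"dy":0,"dz":-0.0025,"wx":0,"wy":0,"wz":0,"fingers":1},{"dx":0.067,"dy":0,"dz":-0.0025,"wx":0,"wy":0,"wz":0,"fingers":1},{"dx":0.068,"dy":0,"dz":-0.0025,"wx":0,"wy":0,"wz":0,"fingers":1},{"dx":0.07,"dy":0,"dz":-0.0025,"wx":0,"wy":0,"wz":0,"fingers":1},{"dx":0.071,"dy":0,"dz":-0.0025,"wx":0,"wy":0,"wz":0,"fingers":1},{"dx":0.071,"dy":0,"dz":-0.0025,"wx":0,"wy":0,"wz":0,"fingers":1}]'
python3 -m jog '[{"dx":0.001,"dy":0,"dz":0,"wx":0,"wy":0,"wz":0,"fingers":1},{"dx":0.002,"dy":0,"dz":0,"wx":0,"wy":0,"wz":0,"fingers":1},{"dx":0.003,"dy":0,"dz":0,"wx":0,"wy":0,"wz":0,"fingers":1},{"dx":0.004,"dy":0,"dz":0,"wx":0,"wy":0,"wz":0,"fingers":1},{"dx":0.004,"dy":0,"dz":0,"wx":0,"wy":0,"wz":0,"fingers":1}]'
python3 -m jog '[{"dx":0.001,"dy":0,"dz":0,"wx":0,"wy":0,"wz":0,"fingers":1},{"dx":0.002,"dy":0,"dz":0,"wx":0,"wy":0,"wz":0,"fingers":1},{"dx":0.003,"dy":0,"dz":0,"wx":0,"wy":0,"wz":0,"fingers":1},{"dx":0.003,"dy":0,"dz":0,"wx":0,"wy":0,"wz":0,"fingers":1}]'
```

```text
time_s: 8.9
ee_pos: [0.4787, 0.3684, 0.2011]
orientation: [0.338, 0.622, 0.339, -0.619]
force: [0.4, 0.0, 0.4]
width: 0.0
time_s: 9.32
ee_pos: [0.4782, 0.3685, 0.196]
orientation: [0.339, 0.621, 0.339, -0.62]
force: [-0.3, -0.5, 3.3]
width: -0.0003
time_s: 9.65
ee_pos: [0.4782, 0.3684, 0.1921]
orientation: [0.339, 0.621, 0.339, -0.62]
force: [1.4, 0.7, 3.3]
width: 0.0001
```

```bash
python3 -m jog '[{"dx":0.001,"dy":0,"dz":0,"wx":0,"wy":0,"wz":0,"fingers":1},{"dx":0.002,"dy":0,"dz":0,"wx":0,"wy":0,"wz":0,"fingers":1},{"dx":0.002,"dy":0,"dz":0,"wx":0,"wy":0,"wz":0,"fingers":1}]'
python3 -m jog '[{"dx":0.0005,"dy":0,"dz":0,"wx":0,"wy":0,"wz":0,"fingers":1},{"dx":0.001,"dy":0,"dz":0,"wx":0,"wy":0,"wz":0,"fingers":1},{"dx":0.001,"dy":0,"dz":0,"wx":0,"wy":0,"wz":0,"fingers":1}]'
```

```text
time_s: 9.9
ee_pos: [0.4782, 0.3685, 0.1911]
orientation: [0.339, 0.622, 0.339, -0.62]
force: [2.3, 0.0, 7.0]
width: -0.0001
time_s: 10.15
ee_pos: [0.4782, 0.3684, 0.191]
orientation: [0.339, 0.622, 0.339, -0.62]
force: [-1.2, 0.1, 9.5]
width: -0.0002
```

```bash
python3 -m jog '[{"dx":-0.01,"dy":0,"dz":0,"wx":0,"wy":0,"wz":0,"fingers":1},{"dx":-0.04,"dy":0,"dz":0,"wx":0,"wy":0,"wz":0,"fingers":1},{"dx":-0.08,"dy":0,"dz":0,"wx":0,"wy":0,"wz":0,"fingers":1},{"dx":-0.083,"dy":0,"dz":0,"wx":0,"wy":0,"wz":0,"fingers":1},{"dx":-0.083,"dy":0,"dz":0,"wx":0,"wy":0,"wz":0,"fingers":1}]'
python3 look.py .465 -.01 .25 g .183 pics/i.png extractor_start_top; python3 -c "
from h import *
m=camera_model('wrist'); im=cv2.imread('pics/i.png'); cv2.imwrite('pics/i2.png',cv2.resize(im[120:290,180:360],None,fx=3,fy=3,interpolation=2))
for c,s in blobs(im[...,::-1],'r'): print('red',c,s,ray(m,c,.189).round(4))
m=camera_model('top')
for p in[(665,65),(710,62),(712,95),(668,98)]: print(ray(m,(80+(p[0]-360)/2,120+p[1]/2),.19).round(3))"
```

```text
time_s: 10.57
ee_pos: [0.4787, 0.3687, 0.2752]
orientation: [0.339, 0.623, 0.339, -0.619]
force: [1.5, 0.6, -0.4]
width: 0.0002
t 10.57 p [0.4787 0.3687 0.2752] F [ 1.5  0.6 -0.4] w 0.0002
[[0.005, 0.841, -0.541], [0.003, -0.541, -0.841], [-1.0, 0.002, -0.005]]
shift [0.024  0.1933 0.326 ]
turn [-6.82e-01 -2.00e-04 -2.10e-03]
turn [ 3.18e-01 -1.80e-03  1.00e-04]
[253.5 199.7] [239, 186, 30, 28, 631] [0.4789 0.3687 0.183 ]
[([0.483, 0.372, 0.182], 0.67), ([0.749, 0.236, -0.001], 0.32)]
tip px [[[252.4 245.9]]]
red [284.80549199 243.26315789] [270 232  27  26 437] [0.4808 0.3202 0.189 ]
[0.619 0.098 0.19 ]
[0.619 0.038 0.19 ]
[0.573 0.039 0.19 ]
[0.573 0.097 0.19 ]
```

View pics/i2.png

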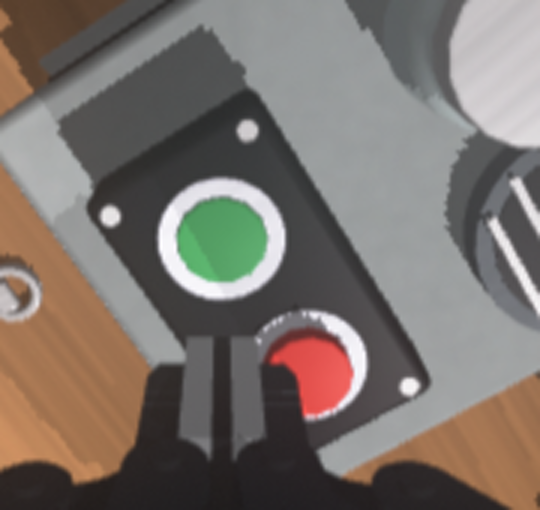

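Green disk (222,238) now sits centred in its ring (in), red (310,370) stands proud: the extractor is on. On to the grinder.

```bash
python3 -m jog '[{"dx":0.014,"dy":0.1933,"dz":0.326,"wx":0.28,"wy":0,"wz":0,"fingers":1},{"dx":0.014,"dy":0.1933,"dz":0.326,"wx":0.28,"wy":0,"wz":0,"fingers":1},{"dx":0.014,"dy":0.1933,"dz":0.326,"wx":0.28,"wy":0,"wz":0,"fingers":1},{"dx":0.014,"dy":0.1933,"dz":0.326,"wx":0.28,"wy":0,"wz":0,"fingers":1},{"dx":0.014,"dy":0.1933,"dz":0.326,"wx":0.28,"wy":0,"wz":0,"fingers":1},{"dx":0.014,"dy":0.1933,"dz":0.326,"wx":0.28,"wy":0,"wz":0,"fingers":1},{"dx":0.014,"dy":0.1933,"dz":0.326,"wx":0.28,"wy":0,"wz":0,"fingers":1},{"dx":0.014,"dy":0.1933,"dz":0.326,"wx":0.28,"wy":0,"wz":0,"fingers":1},{"dx":0.014,"dy":0.1933,"dz":0.326,"wx":0.28,"wy":0,"wz":0,"fingers":1},{"dx":0.014,"dy":0.1933,"dz":0.326,"wx":0.28,"wy":0,"wz":0,"fingers":1},{"dx":0.014,"dy":0.1933,"dz":0.326,"wx":0.28,"wy":0,"wz":0,"fingers":1},{"dx":0.014,"dy":0.1933,"dz":0.326,"wx":0.28,"wy":0,"wz":0,"fingers":1}]'
python3 look.py .50 -.011 .17 g .081 pics/j.png grinder_start_top; python3 -c "
from h import *
print(np.round(bot.sense()['qpos'],3))"
```

```text
time_s: 11.67
ee_pos: [0.4631, -0.0105, 0.256]
orientation: [-0.041, -0.705, -0.042, 0.707]
force: [-0.1, 0.8, 0.1]
width: 0.0004
t 11.67 p [ 0.4631 -0.0105  0.256 ] F [-0.1  0.8  0.1] w 0.0004
[[-0.003, 0.118, -0.993], [0.002, -0.993, -0.118], [-1.0, -0.002, 0.003]]
shift [ 0.0859  0.0051 -0.0369]
turn [-0.9624 -0.001   0.0016]
turn [0.0376 0.001  0.0006]
[263.5 100.6] [252, 88, 24, 26, 485] [ 0.5484 -0.0096  0.081 ]
[([0.546, -0.016, 0.075], 0.82), ([0.487, -0.177, 0.001], 0.35)]
tip px [[[253.6 246.3]]]
[-1.660e-01 -1.040e-01 -1.400e-02  1.662e+00  1.000e-03  2.855e+00]
```

View pics/j.png

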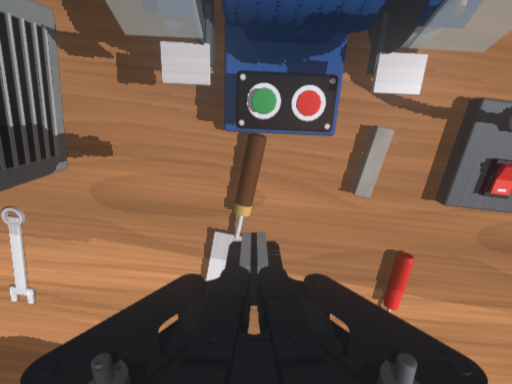

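Green button at (264,100), red at (308,103), free access from -x. I'll tilt the hand 20° back, away from the shields and motor, and come closer.

```bash
python3 -m jog '[{"dx":0.03,"dy":0.002,"dz":-0.02,"wx":0,"wy":0.04,"wz":0,"fingers":1},{"dx":0.06,"dy":0.004,"dz":-0.035,"wx":0,"wy":0.08,"wz":0,"fingers":1},{"dx":0.076,"dy":0.0055,"dz":-0.0465,"wx":0,"wy":0.111,"wz":0,"fingers":1},{"dx":0.076,"dy":0.0055,"dz":-0.0465,"wx":0,"wy":0.111,"wz":0,"fingers":1},{"dx":0.076,"dy":0.0055,"dz":-0.0465,"wx":0,"wy":0.111,"wz":0,"fingers":1},{"dx":0.076,"dy":0.0055,"dz":-0.0465,"wx":0,"wy":0.111,"wz":0,"fingers":1}]'
python3 look.py .549 -.0105 .105 g .081 pics/k.png grinder_start_top
```

```text
time_s: 12.27
ee_pos: [0.5125, -0.0098, 0.1852]
orientation: [0.035, 0.818, 0.049, -0.571]
force: [1.3, 0.1, 2.1]
width: 0.0001
t 12.27 p [ 0.5125 -0.0098  0.1852] F [1.3 0.1 2.1] w 0.0001
[[0.342, 0.121, -0.932], [0.041, -0.993, -0.114], [-0.939, 0.001, -0.345]]
shift [ 0.0877  0.005  -0.0063]
turn [-0.947  -0.0097 -0.1684]
turn [ 0.0383 -0.1119  0.0065]
[259.1 196.9] [246, 184, 27, 27, 591] [ 0.5499 -0.0113  0.081 ]
[([0.548, -0.01, 0.079], 0.88)]
tip px [[[254.9 250.7]]]
```

View pics/k.png

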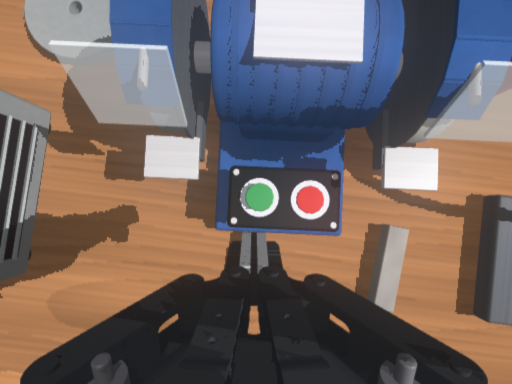

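The view shows green at (259,197) just ahead of the tips, shields and rests well aside. Going down.

```bash
python3 -m jog '[{"dx":0.035,"dy":0.002,"dz":-0.002,"wx":0,"wy":0,"wz":0,"fingers":1},{"dx":0.07,"dy":0.004,"dz":-0.004,"wx":0,"wy":0,"wz":0,"fingers":1},{"dx":0.088,"dy":0.005,"dz":-0.0055,"wx":0,"wy":0,"wz":0,"fingers":1},{"dx":0.0928,"dy":0.005,"dz":-0.0055,"wx":0,"wy":0,"wz":0,"fingers":1},{"dx":0.0928,"dy":0.005,"dz":-0.0055,"wx":0,"wy":0,"wz":0,"fingers":1},{"dx":0.0928,"dy":0.005,"dz":-0.0055,"wx":0,"wy":0,"wz":0,"fingers":1}]'
python3 -m jog '[{"dx":0.0015,"dy":0,"dz":0.0005,"wx":0,"wy":0,"wz":0,"fingers":1},{"dx":0.003,"dy":0,"dz":0.001,"wx":0,"wy":0,"wz":0,"fingers":1},{"dx":0.0045,"dy":0,"dz":0.0016,"wx":0,"wy":0,"wz":0,"fingers":1},{"dx":0.0045,"dy":0,"dz":0.0016,"wx":0,"wy":0,"wz":0,"fingers":1}]'
```

```text
time_s: 12.87
ee_pos: [0.5507, -0.0114, 0.1001]
orientation: [0.035, 0.819, 0.049, -0.571]
force: [0.1, -0.2, 0.2]
width: 0.0
time_s: 13.2
ee_pos: [0.5482, -0.0111, 0.0924]
orientation: [0.034, 0.818, 0.049, -0.572]
force: [0.1, -0.4, -0.4]
width: -0.0
```

```bash
python3 -m jog '[{"dx":0.001,"dy":0,"dz":0.0002,"wx":0,"wy":0,"wz":0,"fingers":1},{"dx":0.002,"dy":0,"dz":0.0005,"wx":0,"wy":0,"wz":0,"fingers":1},{"dx":0.003,"dy":0,"dz":0.0008,"wx":0,"wy":0,"wz":0,"fingers":1},{"dx":0.003,"dy":0,"dz":0.0008,"wx":0,"wy":0,"wz":0,"fingers":1}]'
python3 -m jog '[{"dx":0.001,"dy":0,"dz":0.0002,"wx":0,"wy":0,"wz":0,"fingers":1},{"dx":0.002,"dy":0,"dz":0.0005,"wx":0,"wy":0,"wz":0,"fingers":1},{"dx":0.003,"dy":0,"dz":0.0008,"wx":0,"wy":0,"wz":0,"fingers":1},{"dx":0.003,"dy":0,"dz":0.0008,"wx":0,"wy":0,"wz":0,"fingers":1}]'
```

```text
time_s: 13.53
ee_pos: [0.5484, -0.0111, 0.0891]
orientation: [0.034, 0.818, 0.049, -0.572]
force: [-2.0, 0.3, 3.4]
width: 0.0001
time_s: 13.87
ee_pos: [0.5486, -0.0111, 0.0853]
orientation: [0.034, 0.818, 0.049, -0.573]
force: [-1.4, -1.0, 4.0]
width: -0.0006
```

```bash
python3 -m jog '[{"dx":0.001,"dy":0,"dz":0.0003,"wx":0,"wy":0,"wz":0,"fingers":1},{"dx":0.002,"dy":0,"dz":0.0006,"wx":0,"wy":0,"wz":0,"fingers":1},{"dx":0.002,"dy":0,"dz":0.0006,"wx":0,"wy":0,"wz":0,"fingers":1}]'
python3 -m jog '[{"dx":0.0005,"dy":0,"dz":0.0002,"wx":0,"wy":0,"wz":0,"fingers":1},{"dx":0.001,"dy":0,"dz":0.0004,"wx":0,"wy":0,"wz":0,"fingers":1},{"dx":0.001,"dy":0,"dz":0.0004,"wx":0,"wy":0,"wz":0,"fingers":1}]'
```

```text
time_s: 14.12
ee_pos: [0.5488, -0.0111, 0.0849]
orientation: [0.034, 0.818, 0.049, -0.572]
force: [-7.2, -1.1, 10.0]
width: -0.0001
time_s: 14.37
ee_pos: [0.5489, -0.0111, 0.0847]
orientation: [0.034, 0.818, 0.049, -0.572]
force: [-10.9, 0.1, 14.3]
width: -0.0001
```

```bash
python3 -m jog '[{"dx":-0.008,"dy":0,"dz":-0.002,"wx":0,"wy":0,"wz":0,"fingers":1},{"dx":-0.04,"dy":0,"dz":-0.005,"wx":0,"wy":0,"wz":0,"fingers":1},{"dx":-0.08,"dy":0,"dz":-0.005,"wx":0,"wy":0,"wz":0,"fingers":1},{"dx":-0.11,"dy":0,"dz":-0.005,"wx":0,"wy":0,"wz":0,"fingers":1},{"dx":-0.11,"dy":0,"dz":-0.005,"wx":0,"wy":0,"wz":0,"fingers":1},{"dx":-0.11,"dy":0,"dz":-0.005,"wx":0,"wy":0,"wz":0,"fingers":1}]'
python3 look.py .47 -.01 .25 g .075 pics/l.png grinder_start_top
python3 - <<'E'
from h import *
a=cv2.imread("pics/l.png")[140:260,190:370]; b=cv2.imread("pics/k.png")[140:260,190:370]
t=grab_frame("top")[:,:,::-1]; cv2.imwrite("pics/top2.png",t)
cv2.imwrite("pics/m.png",np.vstack([cv2.resize(np.hstack([a,b]),(512,171*1),interpolation=2),t]))
for q in["lamp","trowel","jar","extractor","screwdriver","wrench","oil_stone","spray_can","spare_wheel"]: print(q,[(np.round(d["location"],3).tolist(),round(d["p"],2)) for d in tip_of("top",q)[:1]])
E
```

```text
time_s: 14.87
ee_pos: [0.5176, -0.0153, 0.1903]
orientation: [0.035, 0.819, 0.049, -0.57]
force: [0.3, -0.9, -0.5]
width: -0.0
t 14.87 p [ 0.5176 -0.0153  0.1903] F [ 0.3 -0.9 -0.5] w -0.0
[[0.345, 0.119, -0.931], [0.04, -0.993, -0.112], [-0.938, 0.001, -0.347]]
shift [-0.0721 -0.0109  0.023 ]
turn [-0.9474 -0.0095 -0.1697]
turn [ 0.0377 -0.1127  0.0063]
[252.8 201.7] [240, 189, 26, 26, 531] [ 0.546  -0.0103  0.075 ]
[([0.549, -0.013, 0.071], 0.85)]
tip px [[[253.7 252.3]]]
lamp [([0.512, -0.345, 0.0], 0.94)]
trowel []
jar [([0.572, 0.377, 0.147], 0.72)]
extractor [([0.525, 0.344, 0.004], 0.66)]
screwdriver [([0.244, -0.264, 0.004], 0.85)]
wrench [([0.262, 0.356, 0.002], 0.85)]
oil_stone []
spray_can [([0.718, -0.245, 0.005], 0.76)]
spare_wheel [([0.749, 0.236, 0.002], 0.89)]
```

View pics/m.png

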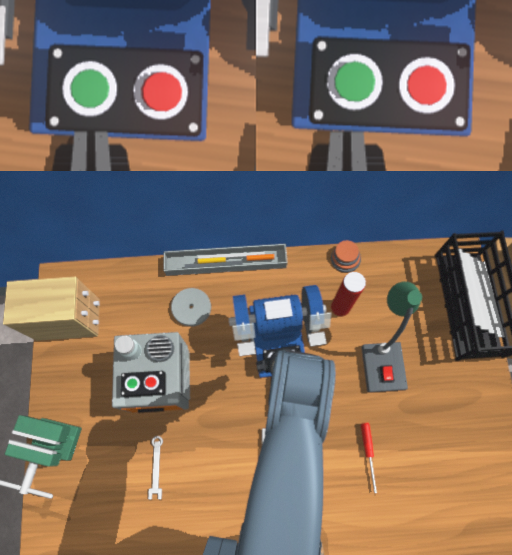

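After the press (left) the green disk is centred in its ring and red stands proud, the reverse of before (right). Everything else stands as before, and the gripper hangs free.

```bash
python3 -m jog '[{"dx":-0.03,"dy":0,"dz":0.01,"wx":0,"wy":0,"wz":0,"fingers":1},{"dx":-0.05,"dy":0,"dz":0.02,"wx":0,"wy":0,"wz":0,"fingers":1},{"dx":-0.05,"dy":0,"dz":0.02,"wx":0,"wy":0,"wz":0,"fingers":1},{"dx":-0.05,"dy":0,"dz":0.02,"wx":0,"wy":0,"wz":0,"fingers":1}]'; python3 -c "
from bench import ticket;print(ticket.finish_job())"
```

```text
time_s: 15.8
ee_pos: [0.4812, -0.0196, 0.2294]
orientation: [0.034, 0.819, 0.048, -0.571]
force: [0.9, -0.9, -0.4]
width: 0.0005
the job is handed in; nothing more can be done
None
```

The lamp, then the dust extractor, then the grinder are all switched on, and I handed the job in at about 16 s with the arm clear. I pressed each switch with the shut fingertips down to its hard stop. Vertical force was about 12 N on the rocker, 10 N on the extractor button and 14 N on the grinder button. The grinder press also carried about 11 N sideways, because the hand was tilted 20° to stay clear of the eye shields.

**Switch checks:** Close-up pictures show the lamp rocker's -x half level and its far half raised. On both machines the green button is in and the red is out. The fingertip heights at the stops agree: tip at 38 mm for the rocker, tip at 183 mm for the extractor, and about 6 mm of travel for the grinder.

**Bystanders:** From the top camera, the lamp and jar are within measurement error of their first readings. The screwdriver, wrench, spray can and spare wheel look undisturbed in the picture.

**What failed or disagreed:**
- The first move was refused because its rows were incomplete, so nothing moved.
- Joint 6 reached its limit on the way to the extractor. The arm stopped there without contact, and I turned the wrist back before going on.
- The last top picture gave no detection of the trowel or the oil stone. The arm hid most of the trowel. Both looked undisturbed in the close-up just before the grinder press, but I did not check them after it.

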